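# Mount the loupe and hold the retracting arm out at the rider

## Task

Lift the loupe off its stand and seat it fully down on the peg at the end of the retracting inspection arm, with its lens pointing straight out beyond the end of the arm, and let go of it. Then squeeze the lock button in the side of the arm's grip block, draw the arm out until its pointer lines up with the rider on the scale, and finish still squeezing the button and holding the arm there, because a spring pulls it back. Leave everything else on the table where it is.

Things in the scene. Friction and masses are not known exactly. Their poses are not given: they have to be found in the camera images.
- loupe: Loupe, about 90 g, hanging by its collar on stand_a's peg. Origin: centre of the collar's underside, z up. Black collar tube 30 mm wide, 16 mm through hole, top z 38, on a flange 40 mm wide, 5 thick. Round lens 60 mm wide, z 0 to 8, points along +x, centre x 68; steel counterweight 22 x 20 x 12 centred at x -30. Balances near the collar axis. Grip the collar across y from above, over z 5.
- lens (a point): Centre of the loupe's lens, 68 mm along loupe +x from the collar axis.
- stand_a: Fixed stand carrying the loupe: foot 90 mm across, thin post, a seat disc 40 mm across with its top at z 100 mm, and an upright tapering peg above it, 12 mm thick, its tip at z 126 mm (lift the collar more than 26 mm to clear it). Origin: centre of the foot on the table. Stand_a and stand_b look alike and may swap places.
- stand_b: The other fixed stand, same shape; it carries the dish. Leave.
- dish: Bystander, loose, hanging on stand_b: same collar as the loupe but with a square 50 mm aluminium parts tray instead of the round lens. Leave.
- base: Fixed base of the retracting arm. Origin: on the table under the middle of the arm's grip block when home; +x is the way the arm draws out, z up. White sleeve 40 mm wide, z 45 to 87, x -190 to -25 mm. Aluminium scale bar with black ticks every 10 mm on the +y side: y 31 to 61, x -50 to 200, top z 30 mm.
- boom: The sliding arm: axes as base, origin at base's when home, draws out along +x up to 130 mm. Black grip block 36 (x) by 34 (y) mm, z 45 to 89, centred at x 0; square steel rod; loupe peg at x 95. A spring pulls it home (2.4 N home, 5 N fully out). Locked at home (gives under 2 mm) until the lock button is pushed in.
- head (a point): Centre of the grip block, 67 mm above the table: the place to grip from above across y (pads on the button and on the face across from it). The block's sides are free.
- peg_seat (a point): Centre of the seat disc (40 mm across, top 78 mm above the table) at the outer end of the arm; the upright peg on it is 12 mm thick, tapering above 18 mm, 26 mm tall. The loupe is seated when its origin is here.
- lock (a joint): Travel of the lock button into the grip block (m): 0 out, 0.007 fully in. Spring 2.4 N at first, 6.6 N fully in; the lock opens before it is fully in, at about 0.005. Squeezing the block across y with 20 N or more pushes it fully in. Once drawn out, the sleeve keeps it partly in.
- lock_face (a point): Outer face of the lock button, a grey pad 24 mm long and 26 mm tall on the +y side of the grip block, standing 7.5 mm proud when out and 0.5 mm when in (block plus button is 41.5 mm wide, 34.5 mm squeezed).
- pointer (a point): Tip of the thin steel pointer of the arm, which reaches sideways (+y) over the scale; at x +34, y +52, z 36.5 mm in boom.
- rider_mark (a point): Middle of the top ridge (a bar 2 mm wide across the scale) of the rider, a fixed dark steel clip 12 x 20 mm, 37 mm tall, on the outer (+y) edge of the scale, 60 to 115 mm further out than the pointer at home. Axes as the base: draw the arm until the pointer's x equals the rider_mark's x along base +x.
- mallet: Bystander: mallet lying flat, 200 mm long, 32 mm high.
- mug: Bystander: mug 80 mm wide, 85 mm tall.
- glue: Bystander: white bottle 48 mm wide, 120 mm tall.
- jar: Bystander: small clear jar 40 mm wide, 28 mm tall.
- punch: Bystander: steel bar punch 120 x 11 x 11 mm lying flat.
- spool: Bystander: thread spool 44 mm wide, 60 mm tall.
Things that resemble listed ones, but are neither listed nor needed, are in the scene too. Leave any purple or turquoise look-alike of the stand_a alone.

How it is judged:
By the outcome, as a careful person would: the job done as asked, in the order asked, and still so for the second after the job is handed in, while the arm keeps its last pose, push and grip.
It also fails if it takes over 50 s, if anything falls off the work surface, if the arm or the gripper's body presses on something with over 40 N, if the wrist force passes 120 N, or if a joint passes its speed limit or range.

## Robot

A 7-joint arm with a two-finger parallel gripper is mounted at the origin on the work surface. World frame = base frame: x ahead of the robot, y to its left, z up, the work surface at z = 0. Lengths are in m, angles in degrees, forces in N, time in s.
With the tool pointing down it reaches from about 0.35 to 0.9 m from the base axis. Payload 19.9 kg.
Tool frame: the origin (TCP) lies at the very end of the fingers, on their centre line; the grasp point (between the pads) lies 19 mm behind it; z points along the fingers, x is the direction in which the jaws open and shut, and the axes are right-handed (so a half turn about z gives the same grasp; the last joint's range is limited). The gripper opens to 94 mm and grips with 3 to 60 N. Pads are 16 mm wide; open, the fingers measure 119 mm over their backs; the gripper's body (75 mm by 177 mm) begins 78 mm behind the grasp point.
Start: joints at [-76.69, 23.915, -0.59, 92.452, 0.269, 63.638, -3.037], TCP at [0.169, 0.602, 0.205] pointing down, gripper open.
Joint ranges: [-161.28, 161.28], [-22.2, 115.67], [-73.04, 71.86], [3.21, 147.25], [-68.34, 248.33], [10.77, 114.83], [-161.83, 161.83]. Speed limits (degrees/s): [108.29, 108.29, 136.94, 136.94, 172.46, 172.46, 172.46].

## Interface

Orientations are given as a 3x3 rotation matrix whose columns are the frame's x, y, z axes.
In Python, from rig import ctrl gives the robot as it stands.
- The arm moves only by the tool apply_moves, never from a script. Its argument "moves" is a list of rows, each a list of 3 entries, a list of its own where there are three numbers: the shift along the world's x, y, z in mm, then the turn about the world's z in rad, then the opening, from 0 (shut) to 1 (fully open). A call has 1 to 20 rows; each row is the pose to reach, as a shift and turn from the pose measured when the call began; what a row does not reach only later rows make up. A row lasts 1/12 s, in which the tool goes at most 41.7 mm and 7.16 degrees, less where a joint would pass 70% of its speed; a pose out of reach is approached as far as the arm can. A call with a gripper value outside its range is refused whole. The fingers move at their own pace and stop on an object; "grip_force" is the grip in N (left out, the last holds). Time passes only in rows, so rows that repeat a pose let the fingers close. It gives the time, the measured TCP pose, the force and the opening at its end, in the units of the state.
- ctrl.sense(): the state, without advancing time (a new reading comes with each control period).
- ctrl.get_image(name): name is "side" or "top"; returns (picture, depth): 420x560x3 uint8, red, green, blue; 420x560 float32, m along the optical axis (not along the pixel's ray), 0 where there is no reading.
- ctrl.camera_model(name): a dict with "vertical_fov" (degrees; the focal length in pixels is half the picture's height over the tangent of half this angle, whatever the lens; pixels are square), "cx", "cy" (the principal point, pixels), "k1" (the pictures are not rectified: a ray, as slopes to the right and down, at radius r is drawn at 1 + k1 r^2 times it, then the intrinsics apply), "R" (3x3) and "t" (3): a world point X has camera coordinates R X + t. Camera axes: x right, y down, z forward; pixel columns grow to the right and rows downward; lengths in m; the calibration is good to about 2 mm. A picture is of the moment at which its call begins. camera_model takes no time and is no camera call.
- ctrl.close_job(): hands the job in, once; it reports no verdict.
The state is a dict: "time": time; "joints": joint angles; "joint_velocities": joint speeds; "tau": joint torques, N m; "tcp_pos": TCP position; "ee_rot": TCP orientation; "force": force on the tool from outside, world axes, zero at the start; "wrist_torque": the same for the moment, N m; "opening": finger opening in m.
Only numpy, scipy, OpenCV 4.12 (cv2) and the standard library are available. Lean on these libraries where they do the work, as an engineer would, in place of code of your own. Each camera call takes 0.05 s, during which the arm holds its last target. There are 200 camera calls.

## Working session

There is one attempt and no reset: what is moved stays moved. The work goes in short steps, Python scripts to look and compute and a tool call to move; the robot and the scene stay as the last step left them, time stands still between calls to the robot, and variables do not carry over. Pictures are saved under pics/ and viewed, about 8 in all and at most 12, crops included, and the job is handed in when it is done.

Besides the shell and the picture viewer there is one more tool, called after "Request:" by a JSON object that holds its "method" and its "body". apply_moves: Moves the arm, as the interface text tells. Its arguments: {"type":"object","properties":{"moves":{"type":"array","items":{"type":"array"}},"grip_force":{"type":"number"}},"required":["moves"]}

```bash
mkdir -p pics; cat > h.py <<'E'
import numpy as np, cv2
from rig import ctrl
def snap(n):
    im,d=ctrl.get_image(n); np.savez(f'{n}.npz',im=im,d=d); return im,d
def K(n):
    m=ctrl.camera_model(n); f=210/np.tan(np.radians(m['vertical_fov']/2)); return m,f
def rays(n,uv):
    m,f=K(n); p=(np.atleast_2d(uv).astype(float)-[m['cx'],m['cy']])/f
    q=p.copy()
    for _ in range(20): q=p/(1+m['k1']*(q**2).sum(1,keepdims=True))
    R=np.array(m['R']);t=np.array(m['t'])
    return -R.T@t, np.c_[q,np.ones(len(q))]@R, 
def plane(n,uv,z):
    o,r=rays(n,uv); return o+r*((z-o[2])/r[:,2:3])
def pts(n,uv,d):
    o,r=rays(n,uv); uv=np.atleast_2d(uv).astype(int); return o+r*d[uv[:,1],uv[:,0]][:,None]
def proj(n,X):
    m,f=K(n); c=np.atleast_2d(X)@np.array(m['R']).T+np.array(m['t']); q=c[:,:2]/c[:,2:]
    return q*(1+m['k1']*(q**2).sum(1,keepdims=True))*f+[m['cx'],m['cy']]
E
python3 - <<'E'
from h import *
for n in('top','side'):
    im,d=snap(n); cv2.imwrite(f'pics/{n}0.png',cv2.cvtColor(im,4)); print(n,rays(n,[[280,210]]),(d==0).mean())
print(ctrl.sense())
E
```

```text
top (array([ 0.41630877, -0.05234005,  1.01445147]), array([[ 0.11889329, -0.00870371, -0.99288503]])) 0.003860544217687075
side (array([ 0.49231887, -0.88694702,  0.7408001 ]), array([[ 0.0783283 ,  0.78260656, -0.61783308]])) 0.004107142857142857
{'time': 0.1, 'joints': array([-76.6905287 ,  23.94354801,  -0.59024261,  92.48070105,
         0.26821966,  63.63809992,  -3.03538139]), 'joint_velocities': array([-0.03274785, -0.01094164, -0.09928494, -0.03383561, -0.07825651,
       -0.07004083,  0.04720499]), 'tau': array([ 2.58289896e-03, -8.52578974e+01,  6.41607363e-01, -4.26691425e+01,
       -4.87860572e-02,  1.64969370e-02,  6.49582626e-05]), 'tcp_pos': array([0.16890831, 0.60140268, 0.20490959]), 'ee_rot': array([[ 2.70365824e-01,  9.62757639e-01, -2.21797603e-04],
       [ 9.62757079e-01, -2.70365907e-01, -1.04086416e-03],
       [-1.06206643e-03,  6.78768843e-05, -9.99999434e-01]]), 'force': array([0.53716819, 0.45372019, 0.50074344]), 'wrist_torque': array([ 0.05359609, -0.03107747,  0.03397141]), 'opening': 0.09411006753817236}
```

View pics/top0.png

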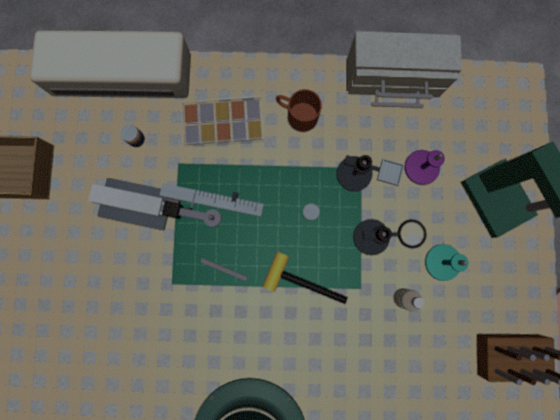

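View pics/side0.png

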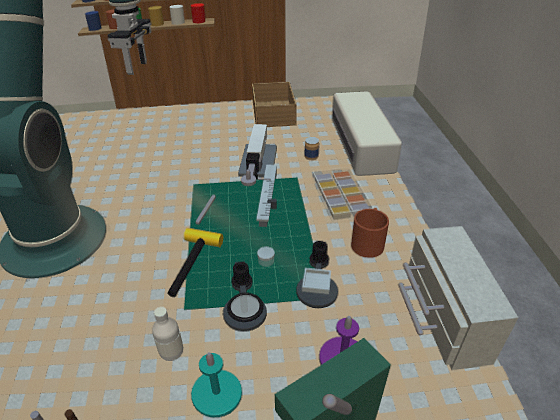

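The top view shows the loupe with its round lens at about (383,233)–(412,234), on the nearer grey stand. The dish, with its square tray, is at (365,162)–(390,172). The purple (423,166) and turquoise (447,262) stands are look-alikes. The arm runs from (95,195) to its peg at (212,217), with the scale at (165,187)–(262,210) and the rider near (235,196). I'll confirm this in one enlarged crop.

```bash
python3 - <<'E'
from h import *
im=cv2.cvtColor(np.load('top.npz')['im'],4)
a=cv2.resize(im[165:245,85:275],None,fx=4,fy=4,interpolation=2); b=cv2.resize(im[140:265,330:470],(314,280),interpolation=2)
s=cv2.cvtColor(np.load('side.npz')['im'],4); c=cv2.resize(s[220:335,210:345],(329,280),interpolation=2)
o=np.zeros((600,760,3),np.uint8); o[:320]=a; o[320:,:314]=b; o[320:,320:649]=c
cv2.imwrite('pics/crop1.png',np.clip(o*1.6,0,255).astype(np.uint8))
E
```

```text
(no output)
```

View pics/crop1.png

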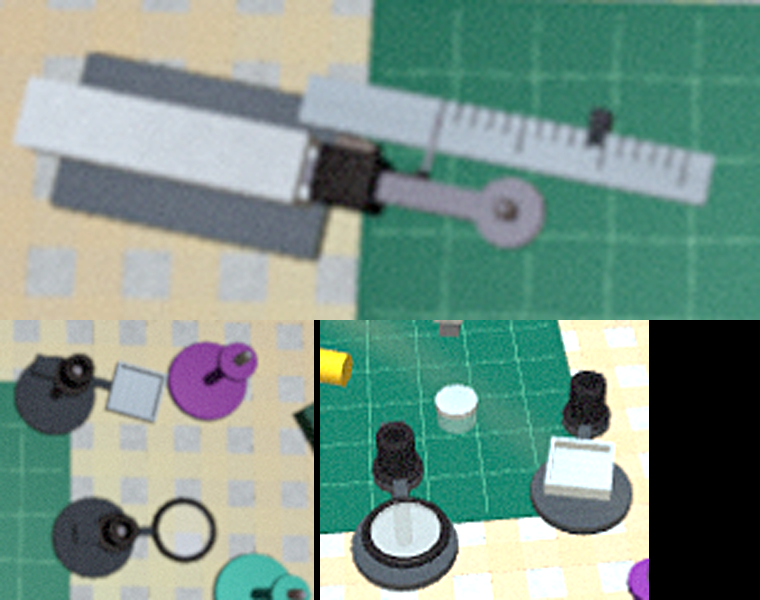

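The crop confirms two of the objects: the round black-rimmed lens belongs to the lower grey stand, and the square tray to the upper one (the dish). Crop pixels /4 + (85,165) give the rider ridge at about (599,130) → (235,197), the seat disc at (505,212) → (211,218), and the pointer along (430,105–175).

```bash
cat >> h.py <<'E'
def cloud(n):
    z=np.load(n+'.npz'); d=z['d']; im=z['im']
    v,u=np.mgrid[:420,:560]; uv=np.c_[u.ravel(),v.ravel()]
    P=pts(n,uv,d).reshape(420,560,3); return im,d,P
def circ(xy):
    A=np.c_[2*xy,np.ones(len(xy))]; s=np.linalg.lstsq(A,(xy**2).sum(1),rcond=None)[0]; return s[:2],np.sqrt(s[2]+s[:2]@s[:2])
E
python3 - <<'E'
from h import *
im,d,P=cloud('top'); x,y,z=np.moveaxis(P,2,0)
hsv=cv2.cvtColor(im,cv2.COLOR_RGB2HSV)
U=np.zeros((420,560),bool)
def box(m,u0,u1,v0,v1):
    o=np.zeros_like(m); o[v0:v1,u0:u1]=m[v0:v1,u0:u1]; return o
def rect(name,m,zz):
    c=max(cv2.findContours(m.astype(np.uint8),0,cv2.CHAIN_APPROX_NONE)[0],key=cv2.contourArea)[:,0]
    X=plane('top',c,zz)[:,:2]; r=cv2.minAreaRect((X*1000).astype(np.float32))
    print(name,r, 'zmed',np.median(z[m])); return r
rect('sleeve',box((z>.075)&(hsv[...,2]>120),85,185,175,235),.087)
rect('scale',box((z>.02)&(z<.04)&(hsv[...,1]<60)&(hsv[...,2]>90),155,270,178,225),.030)
def disc(name,m,zz):
    c=max(cv2.findContours(m.astype(np.uint8),0,cv2.CHAIN_APPROX_NONE)[0],key=cv2.contourArea)[:,0]
    X=plane('top',c,zz)[:,:2]; print(name,circ(X),len(X),np.median(z[m]))
disc('seat',box((z>.06)&(z<.1)&(hsv[...,2]>70),199,225,205,232),.078)
rows=(z>.11)
disc('collar',box(rows,365,405,215,250),.138)
disc('lens',box((z>.08)&(z<.125),396,435,215,252),.108)
disc('foot', box((z>-.01)&(z<.03)&(hsv[...,2]<80),345,395,215,258),.006)
for n,uv in (('headtop',(172,209)),('rider',(235,195)),('rider',(235,197)),('collar',(383,233)),('cw',(370,232)),('jar',(311,212)),('mallet',(280,270))): print(n,P[uv[1],uv[0]].round(4),im[uv[1],uv[0]])
print(np.round(z[225:245:2,364:400:2]*1000).astype(int))
E
```

```text
sleeve ((543.271240234375, 294.12078857421875), (164.36892700195312, 39.940513610839844), 80.33238983154297) zmed 0.08684097686394487
scale ((554.095703125, 106.1196517944336), (248.791748046875, 32.41294479370117), 79.78492736816406) zmed 0.03008103201041934
seat (array([0.50687273, 0.09862281]), np.float64(0.020815837943031146)) 58 0.07768690442262322
collar (array([ 0.47610362, -0.28156618]), np.float64(0.015338592212986585)) 42 0.12644226397562291
lens (array([ 0.48048252, -0.35171481]), np.float64(0.03144184712145313)) 82 0.10749832353787447
foot (array([ 0.47636582, -0.28351035]), np.float64(0.03808349314007466)) 148 0.012319077495653752
headtop [0.5234 0.1838 0.0865] [30 27 26]
rider [0.567  0.0477 0.0347] [39 37 46]
rider [0.5616 0.0471 0.0388] [36 36 42]
collar [ 0.4784 -0.2833  0.1274] [82 80 87]
cw [ 0.4809 -0.2587  0.1118] [34 40 44]
jar [ 0.5314 -0.1354  0.0293] [109 118 124]
mallet [ 0.3917 -0.0645  0.0275] [134 120  50]
[[  16   11   12   15   14   12   15   10   13   13   12    2    2    0
    -2    2    2   -2]
 [   8   11   16   11   12   12   98  105  108  107  107  138    3    0
     1    1    2  104]
 [  12   12   13   13   16  105  104  116  138  138  140  139  139  138
     2    2   -1  109]
 [ 112  111  114  110  115  106  109  134  135  120  119  121  136  141
    -1    1    2  109]
 [ 109  114  111  111  111  107  120  137  143  125  128  117  133  139
   107  105  110  108]
 [ 113  111  111  111  110  104  117  133  139  121  125  118  135  136
   108  106  108  109]
 [ 113  113  110  113  112  105  112  128  140  138  135  140  139  138
     0    2    0  105]
 [  12    9   14   13   14  105  104  112  127  138  137  138  139    1
     1    2    2    1]
 [  12   11    9   13   10   12  103  105  108 1014  103  105   12    1
     1    0    2    2]
 [  16   10    9   14   15   15   11   10   97   15   15   13   12    3
     1    0    3    0]]
```

```bash
python3 - <<'E'
from h import *
im,d,P=cloud('top'); x,y,z=np.moveaxis(P,2,0); hsv=cv2.cvtColor(im,cv2.COLOR_RGB2HSV)
def box(m,u0,u1,v0,v1):
    o=np.zeros_like(m); o[v0:v1,u0:u1]=m[v0:v1,u0:u1]; return o
def cont(m): return max(cv2.findContours(m.astype(np.uint8),0,cv2.CHAIN_APPROX_NONE)[0],key=cv2.contourArea)[:,0]
c=plane('top',cont(box(z>.125,370,405,222,250)),.138)[:,:2]; print('collar top',circ(c))
# outer half (side away from camera)
cc=circ(c)[0]; print('far half',circ(c[c[:,1]<cc[1]+.003]))
m=box(z>.08,396,435,215,252)&(hsv[...,2]>0); l=plane('top',cont(m),.108)[:,:2]
for _ in range(4):
    C,r=circ(l); l=l[abs(np.linalg.norm(l-C,axis=1)-r)<.0015]
print('lens',C,r,len(l))
s=plane('top',cont(box((z>.06)&(z<.1)&(hsv[...,2]>60),199,225,205,232)),.078)[:,:2]
ex=np.array([np.cos(np.radians(-99.9)),np.sin(np.radians(-99.9))]); C=np.array([.5083,.0945])
s=s[(s-C)@ex>-.008]; print('seat',circ(s),len(s))
ey=np.array([-ex[1],ex[0]]); b=np.array([.5235,.188])
# head block top
h=box((z>.08)&(hsv[...,2]<80),160,184,200,222); r=cv2.minAreaRect((plane('top',cont(h),.089)[:,:2]*1000).astype(np.float32)); print('head',r,h.sum())
# scale edges fit: points in base coords
m=box((z>.02)&(z<.036)&(hsv[...,1]<60)&(hsv[...,2]>90),155,270,178,225)
S=plane('top',cont(m),.03)[:,:2]; q=np.c_[(S-b)@ex,(S-b)@ey]
for nm,sel in (('far',q[:,1]>.055),('near',q[:,1]<.036)):
    k=q[sel&(q[:,0]>.06)&(q[:,0]<.19)]; p=np.polyfit(k[:,0],k[:,1],1); print(nm,np.degrees(p[0]),np.polyval(p,.1),np.std(np.polyval(p,k[:,0])-k[:,1]))
print('scale xrange',q[:,0].min(),q[:,0].max())
# rectified strip of scale in base coords at z=36.5
X,Y=np.meshgrid(np.arange(-.06,.21,.0004),np.arange(.075,.02,-.0004))
W=b+X[...,None]*ex+Y[...,None]*ey; uv=proj('top',np.c_[W.reshape(-1,2),np.full(X.size,.0368)]).reshape(*X.shape,2).astype(np.float32)
R=cv2.remap(im,uv[...,0],uv[...,1],cv2.INTER_CUBIC); cv2.imwrite('pics/strip.png',np.clip(cv2.cvtColor(R,4)*1.7,0,255).astype(np.uint8))
g=R.mean(2); 
for y0 in (.04,.046,.052,.058,.064): 
    row=g[int((.075-y0)/.0004)-3:int((.075-y0)/.0004)+3].mean(0); print(y0,[(round(float(X[0,i])*1000,1),int(row[i])) for i in range(180,480,5) if row[i]<95])
E
```

```text
collar top (array([ 0.47672541, -0.28322783]), np.float64(0.01420989103011707))
far half (array([ 0.47703182, -0.28559661]), np.float64(0.012840540224186313))
lens [ 0.48048709 -0.35162534] 0.031090244451023614 59
seat (array([0.5057679 , 0.09377794]), np.float64(0.01858420566955674)) 31
head ((525.8050537109375, 185.2212677001953), (37.1274299621582, 40.18490982055664), 79.03284454345703) 256
far -0.3271498750929478 0.058614563900429247 0.0008165334576292672
near -0.3733678690838367 0.03138861961209004 0.0006828404642507009
scale xrange -0.049025017625749755 0.19977335219798703
0.04 []
0.046 [(34.0, 94), (36.0, 89)]
0.052 [(124.0, 87), (126.0, 65), (128.0, 61), (130.0, 68)]
0.058 [(36.0, 92), (46.0, 88), (56.0, 94), (66.0, 94), (76.0, 94), (106.0, 91), (116.0, 94), (124.0, 77), (126.0, 47), (128.0, 35), (130.0, 34)]
0.064 [(12.0, 56), (14.0, 55), (16.0, 53), (18.0, 54), (20.0, 56), (22.0, 58), (24.0, 57), (26.0, 54), (28.0, 54), (30.0, 55), (32.0, 57), (34.0, 59), (36.0, 59), (38.0, 59), (40.0, 63), (42.0, 67), (44.0, 62), (46.0, 55), (48.0, 55), (50.0, 58), (52.0, 59), (54.0, 56), (56.0, 54), (58.0, 57), (60.0, 58), (62.0, 59), (64.0, 60), (66.0, 59), (68.0, 60), (70.0, 62), (72.0, 58), (74.0, 55), (76.0, 54), (78.0, 59), (80.0, 60), (82.0, 64), (84.0, 61), (86.0, 58), (88.0, 60), (90.0, 65), (92.0, 65), (94.0, 59), (96.0, 57), (98.0, 59), (100.0, 59), (102.0, 59), (104.0, 61), (106.0, 59), (108.0, 58), (110.0, 59), (112.0, 58), (114.0, 62), (116.0, 61), (118.0, 63), (120.0, 63), (122.0, 57), (124.0, 47), (126.0, 41), (128.0, 40), (130.0, 41)]
```

View pics/strip.png

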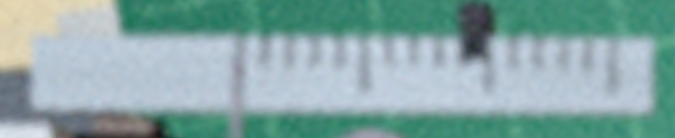

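Estimates: the loupe collar is at (0.477,−0.2845) pointing at −87°. The seat is at about (0.506,0.094) and the arm axis points at −100°. The pointer-to-rider travel is about 95 mm. Next I move above the loupe.

Request:
{"method": "apply_moves", "body": {"moves": [[[100,-150,0],-0.3,1],[[180,-270,0],-0.6,1],[[300,-450,0],-1.243,1],[[300,-450,0],-1.243,1],[[300,-450,0],-1.243,1],[[300,-450,0],-1.243,1],[[300,-450,0],-1.243,1],[[300,-450,0],-1.243,1],[[300,-450,0],-1.243,1],[[300,-450,0],-1.243,1],[[300,-450,0],-1.243,1],[[300,-450,0],-1.243,1],[[300,-450,0],-1.243,1],[[308,-886,0],-1.243,1],[[308,-886,0],-1.243,1],[[308,-886,0],-1.243,1],[[308,-886,0],-1.243,1],[[308,-886,0],-1.243,1],[[308,-886,0],-1.243,1],[[308,-886,0],-1.243,1]]}}

```text
time: 1.77
tcp_pos: [0.4737, -0.1421, 0.205]
ee_rot: [[0.999, 0.054, -0.001], [0.054, -0.999, 0.0], [-0.001, -0.0, -1.0]]
force: [0.9, 0.1, 0.1]
opening: 0.0942
```

Now to a hover above the collar, with fingertips at z≈160.

Request:
{"method": "apply_moves", "body": {"moves": [[[3.5,-142,0],0,1],[[3.5,-142,0],0,1],[[3.5,-142,0],0,1],[[3.5,-142,0],0,1],[[3.5,-142,-25],0,1],[[3.5,-142,-45],0,1],[[3.5,-142,-45],0,1],[[3.5,-142,-45],0,1]]}}

```text
time: 2.43
tcp_pos: [0.4768, -0.2839, 0.1597]
ee_rot: [[0.999, 0.054, -0.003], [0.054, -0.999, 0.001], [-0.003, -0.001, -1.0]]
force: [0.2, 0.1, 1.3]
opening: 0.0943
```

```bash
python3 - <<'E'
from h import *
im,d=snap('top'); s,ds=snap('side'); st=ctrl.sense(); print(st['tcp_pos'],st['force'])
o=np.zeros((420,800,3),np.uint8)
o[:,:400]=cv2.resize(s[175:332,180:330],(400,420),interpolation=2); o[:,400:]=cv2.resize(im[180:285,340:440],(400,420),interpolation=2)
cv2.imwrite('pics/hov.png',np.clip(cv2.cvtColor(o,4)*1.7,0,255).astype(np.uint8))
E
```

```text
[ 0.47769925 -0.28417605  0.16109926] [ 0.19247033 -0.35540868 -0.53998623]
```

View pics/hov.png

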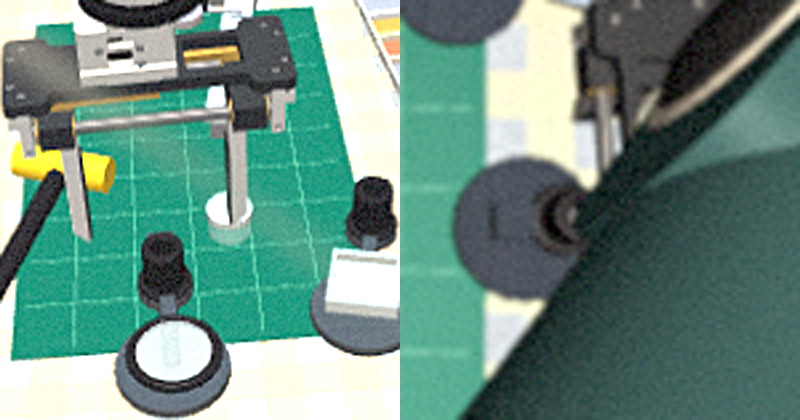

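The side view (left panel) shows the fingers at x≈83 and x≈238, straddling the collar at x≈163, so it is centred. Descend and close.

Request:
{"method": "apply_moves", "body": {"moves": [[[-0.5,0,-25],0,1],[[-0.5,0,-40],0,1],[[-0.5,0,-50],0,1],[[-0.5,0,-50],0,1],[[-0.5,0,-50],0,0],[[-0.5,0,-50],0,0],[[-0.5,0,-50],0,0],[[-0.5,0,-50],0,0],[[-0.5,0,-50],0,0],[[-0.5,0,-50],0,0],[[-0.5,0,-50],0,0],[[-0.5,0,-50],0,0]], "grip_force": 20}}

```text
time: 3.53
tcp_pos: [0.4772, -0.2842, 0.1112]
ee_rot: [[0.999, 0.055, 0.0], [0.055, -0.999, -0.0], [0.0, 0.0, -1.0]]
force: [-0.1, -0.1, -0.3]
opening: 0.0437
```

Request:
{"method": "apply_moves", "body": {"moves": [[[0,0,0],0,0],[[0,0,0],0,0],[[0,0,0],0,0],[[0,0,0],0,0],[[0,0,0],0,0]]}}

```text
time: 3.95
tcp_pos: [0.4772, -0.2842, 0.1111]
ee_rot: [[0.999, 0.055, 0.0], [0.055, -0.999, -0.0], [0.0, 0.0, -1.0]]
force: [0.9, -1.2, 0.6]
opening: 0.0283
```

Request:
{"method": "apply_moves", "body": {"moves": [[[0,0,10],0,0],[[0,0,25],0,0],[[0,0,45],0,0],[[0,0,70],0,0],[[0,0,90],0,0],[[0,0,90],0,0],[[0,0,90],0,0],[[0,0,90],0,0]]}}

```text
time: 4.62
tcp_pos: [0.477, -0.2839, 0.2008]
ee_rot: [[0.998, 0.055, -0.0], [0.055, -0.998, 0.0], [-0.0, -0.0, -1.0]]
force: [0.4, 0.1, -1.7]
opening: 0.0286
```

```bash
python3 - <<'E'
from h import *
s,ds=snap('side'); st=ctrl.sense(); print(st['tcp_pos'],st['force'],st['opening'])
o=cv2.resize(s[130:330,150:350],(600,600),interpolation=2)
cv2.imwrite('pics/lift.png',np.clip(cv2.cvtColor(o,4)*1.7,0,255).astype(np.uint8))
E
```

```text
[ 0.47683468 -0.28387248  0.20050191] [ 0.15987234 -0.18512201 -1.50863748] 0.029029191475604264
```

View pics/lift.png

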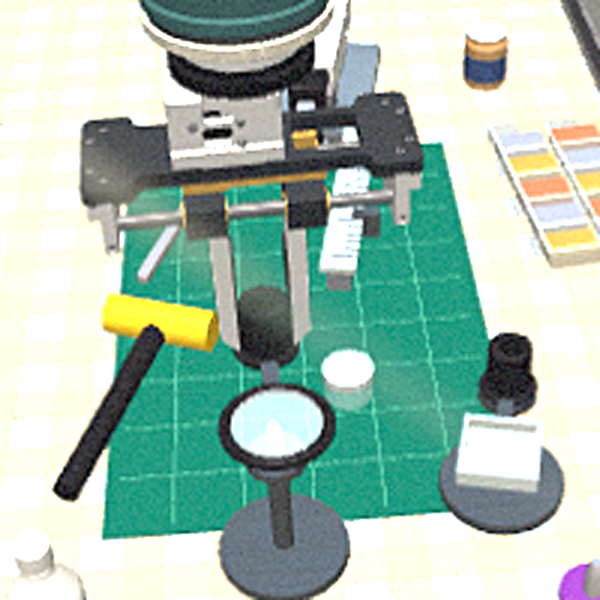

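The loupe is lifted and held level, with the lens at crop (277,428), i.e. full-image (242,273). Next I measure its exact heading in the grasp.

```bash
python3 - <<'E'
from h import *
im,d,P=cloud('side'); z=P[...,2]
m=np.zeros((420,560),np.uint8); m[254:292,218:268]=((z>.17)&(z<.215))[254:292,218:268]
# cut off link: points farther in y
c=max(cv2.findContours(m,0,cv2.CHAIN_APPROX_NONE)[0],key=cv2.contourArea)[:,0]
for zz in (.1915,.1955):
    l=plane('side',c,zz)[:,:2]
    for _ in range(6):
        C,r=circ(l); l=l[abs(np.linalg.norm(l-C,axis=1)-r)<.002]
    v=C-[.4768,-.2842]; print(zz,C,r,len(l),np.degrees(np.arctan2(v[1],v[0])),np.linalg.norm(v))
q=P[m>0]; q=q[np.linalg.norm(q[:,:2]-C,axis=1)<.031]; A=np.linalg.lstsq(np.c_[q[:,:2]-C,np.ones(len(q))],q[:,2],rcond=None)[0]; print('plane slope',A)
E
```

```text
0.1915 [ 0.48102318 -0.34904379] 0.032632582296688 69 -86.27367145012757 0.06498116728636012
0.1955 [ 0.48110544 -0.3529608 ] 0.032394952029667114 69 -86.4171188244152 0.06889545601648732
plane slope [-0.01605738 -0.02130554  0.1964751 ]
```

Request:
{"method": "apply_moves", "body": {"moves": [[[8,100,5],-0.05,0],[[15,200,5],-0.12,0],[[29.5,378,5],-0.235,0],[[29.5,378,5],-0.235,0],[[29.5,378,5],-0.235,0],[[29.5,378,5],-0.235,0],[[29.5,378,5],-0.235,0],[[29.5,378,5],-0.235,0],[[29.5,378,5],-0.235,0],[[29.5,378,5],-0.235,0],[[29.5,378,-20],-0.235,0],[[29.5,378,-50],-0.235,0],[[29.5,378,-65],-0.235,0],[[29.5,378,-65],-0.235,0],[[29.5,378,-65],-0.235,0],[[29.5,378,-65],-0.235,0]]}}

```text
time: 6.0
tcp_pos: [0.5068, 0.0939, 0.1363]
ee_rot: [[0.984, -0.18, -0.0], [-0.18, -0.984, 0.0], [-0.0, -0.0, -1.0]]
force: [0.6, 1.6, -0.3]
opening: 0.0286
```

```bash
python3 - <<'E'
from h import *
im,d=snap('top'); s,ds=snap('side'); st=ctrl.sense(); print(st['tcp_pos'],st['force'],st['opening'])
o=np.zeros((450,800,3),np.uint8)
o[:,:400]=cv2.resize(s[100:235,205:325],(400,450),interpolation=2); o[:,400:]=cv2.resize(im[150:285,155:275],(400,450),interpolation=2)
cv2.imwrite('pics/seat.png',np.clip(cv2.cvtColor(o,4)*1.7,0,255).astype(np.uint8))
print(proj('side',[[.5062,.0944,.078],[.5062,.0944,.104]]))
E
```

```text
[0.50694227 0.09414892 0.13655996] [ 1.17455011 -0.57353837 -0.05085458] 0.028736143820035344
[[247.3201353  178.38191493]
 [246.79661523 169.96344243]]
```

View pics/seat.png

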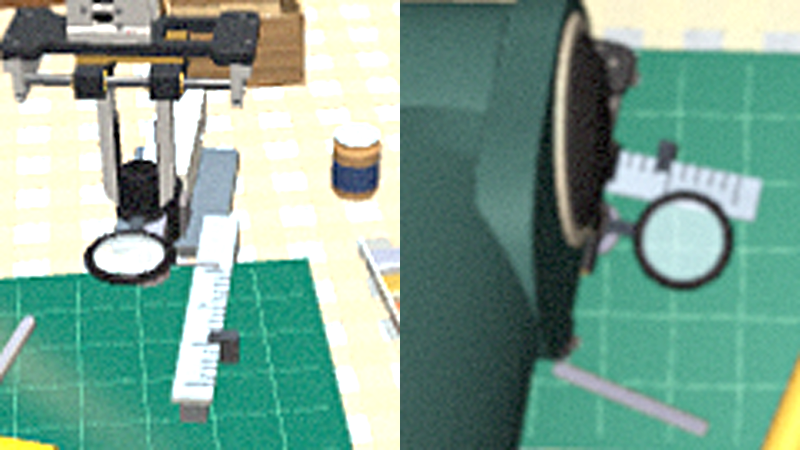

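The loupe is over the peg (side crop: collar at (140,185); top crop: lens at (683,240), pointing out along the arm). Descend slowly, watching the force.

Request:
{"method": "apply_moves", "body": {"moves": [[[-0.7,0.2,-8],0,0],[[-0.7,0.2,-16],0,0],[[-0.7,0.2,-22],0,0],[[-0.7,0.2,-26],0,0],[[-0.7,0.2,-30],0,0],[[-0.7,0.2,-30],0,0]]}}

```text
time: 6.6
tcp_pos: [0.5059, 0.0942, 0.1057]
ee_rot: [[0.984, -0.18, -0.0], [-0.18, -0.984, 0.001], [-0.001, -0.0, -1.0]]
force: [0.1, -0.6, 0.1]
opening: 0.0287
```

```bash
python3 - <<'E'
from h import *
im,d=snap('top'); st=ctrl.sense(); print(st['tcp_pos'],st['force'],st['wrist_torque'])
im,d,P=cloud('top'); z=P[...,2]; hz=st['tcp_pos'][2]-.0111
m=np.zeros((420,560),np.uint8); m[202:242,222:262]=((z>hz-.012)&(z<hz+.02))[202:242,222:262]
c=max(cv2.findContours(m,0,cv2.CHAIN_APPROX_NONE)[0],key=cv2.contourArea)[:,0]; l=plane('top',c,hz+.007)[:,:2]
for _ in range(6):
    C,r=circ(l); l=l[abs(np.linalg.norm(l-C,axis=1)-r)<.002]
v=C-st['tcp_pos'][:2]; print(C,r,len(l),np.degrees(np.arctan2(v[1],v[0])),np.linalg.norm(v))
E
```

```text
[0.50605507 0.0942132  0.10614517] [-0.19836627 -0.38402473 -0.48962641] [-0.04171478  0.07303333  0.04958393]
[0.49289834 0.02755384] 0.03193729960597532 58 -101.16510843745034 0.06794534994113592
```

Threaded 9 mm with no contact force. Continue down to seat.

Request:
{"method": "apply_moves", "body": {"moves": [[[0,0,-5],0.01,0],[[0,0,-10],0.01,0],[[0,0,-14],0.01,0],[[0,0,-16],0.01,0],[[0,0,-17],0.01,0],[[0,0,-17.5],0.01,0],[[0,0,-17.5],0.01,0]]}}

```text
time: 7.23
tcp_pos: [0.5058, 0.0942, 0.089]
ee_rot: [[0.985, -0.17, -0.001], [-0.17, -0.985, 0.001], [-0.001, -0.001, -1.0]]
force: [-5.4, -0.6, 12.7]
opening: 0.0286
```

Contact of 12.7 N at z=0.089, which is the expected seated height. Release and rise.

Request:
{"method": "apply_moves", "body": {"moves": [[[0,0,0.5],0,0.6],[[0,0,0.5],0,0.8],[[0,0,0.5],0,1],[[0,0,0.5],0,1],[[0,0,0.5],0,1],[[0,0,0.5],0,1],[[0,0,0.5],0,1],[[0,0,0.5],0,1],[[0,0,20],0,1],[[0,0,45],0,1],[[0,0,80],0,1],[[0,0,80],0,1],[[0,0,80],0,1],[[0,0,80],0,1]]}}

```text
time: 8.4
tcp_pos: [0.5056, 0.0943, 0.1687]
ee_rot: [[0.986, -0.17, -0.001], [-0.17, -0.986, 0.001], [-0.001, -0.001, -1.0]]
force: [1.2, 0.6, -0.4]
opening: 0.0939
```

```bash
python3 - <<'E'
from h import *
s,ds=snap('side'); st=ctrl.sense(); print(st['tcp_pos'],st['force'],st['opening'])
s=np.clip(s*1.7,0,255).astype(np.uint8)
o=cv2.resize(s[110:220,215:325],(600,600),interpolation=2)
cv2.imwrite('pics/rel.png',cv2.cvtColor(o,4))
im,d,P=cloud('side')
for u,v in((245,168),(245,170),(243,172),(243,178),(243,182)): print(u,v,P[v,u].round(4))
E
```

```text
[0.50533306 0.09420763 0.16822938] [-0.1524793  -0.98549463 -0.0737362 ] 0.09390619037241871
245 168 [0.502  0.0994 0.1071]
245 170 [0.5015 0.0786 0.1145]
243 172 [0.4961 0.083  0.106 ]
243 178 [0.4951 0.0863 0.0855]
243 182 [0.4944 0.0792 0.078 ]
```

View pics/rel.png

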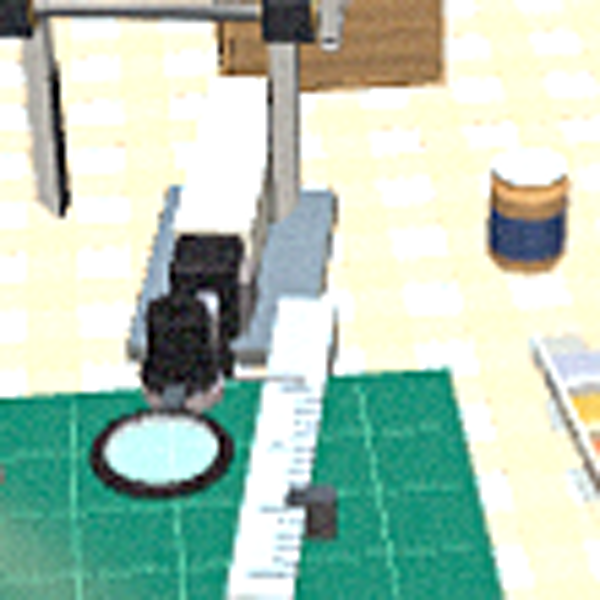

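The loupe sits flat on the seat and is released. In this crop (×5.45, origin (215,110)) the collar is at (182,345), the pointer tip at about (300,380), and the rider ridge's left end at about (290,493). Now I refine the pointer and rider x positions, and move above the head.

Request:
{"method": "apply_moves", "body": {"moves": [[[6,30,20],0,1],[[12,65,20],0,1],[[17.5,94,20],0,1],[[17.5,94,20],0,1],[[17.5,94,0],0,1],[[17.5,94,-30],0,1],[[17.5,94,-55],0,1],[[17.5,94,-55],0,1],[[17.5,94,-55],0,1]]}}

```text
time: 9.2
tcp_pos: [0.5221, 0.1875, 0.1122]
ee_rot: [[0.985, -0.17, -0.005], [-0.17, -0.985, -0.001], [-0.004, 0.002, -1.0]]
force: [0.4, -0.5, 0.5]
opening: 0.0942
```

```bash
cat >> h.py <<'E'
a=np.radians(-100.05); ex=np.array([np.cos(a),np.sin(a)]); ey=np.array([-ex[1],ex[0]]); b=np.array([.5229,.1879])
X,Y=np.meshgrid(np.arange(0,.18,.0004),np.arange(.075,.02,-.0004))
def strip(im,n,z=.0368):
    W=b+X[...,None]*ex+Y[...,None]*ey; uv=proj(n,np.c_[W.reshape(-1,2),np.full(X.size,z)]).reshape(*X.shape,2).astype(np.float32)
    return cv2.remap(im,uv[...,0],uv[...,1],cv2.INTER_CUBIC)
def dark(R,y0,y1,lo,hi):
    g=R.mean(2)[int((.075-y1)/.0004):int((.075-y0)/.0004)].mean(0); k=(X[0]>lo)&(X[0]<hi); x=X[0][k]; w=np.clip(np.median(g[k])-g[k]-8,0,None); return (w*x).sum()/w.sum()*1000, x[w.argmax()]*1000
E
python3 - <<'E'
from h import *
S,ds=snap('side'); T,dt=snap('top'); st=ctrl.sense(); print(st['tcp_pos'],st['force'])
T0=cv2.cvtColor(cv2.imread('pics/top0.png'),4); S0=cv2.cvtColor(cv2.imread('pics/side0.png'),4)
for nm,n,I in(('top0','top',T0),('side0','side',S0),('side1','side',S)):
    R=strip(I,n)
    print(nm,'pointer',[np.round(dark(R,y,y+.004,.024,.0445),1) for y in(.034,.04,.044)],'rider',[np.round(dark(R,y,y+.003,.112,.148),1) for y in(.044,.047,.05,.053,.056,.059)])
o=np.vstack([strip(T0,'top'),strip(S0,'side'),strip(S,'side')]); o=np.clip(o*1.7,0,255).astype(np.uint8)
f=np.clip(S[90:210,205:325]*1.7,0,255).astype(np.uint8)
o=cv2.resize(o,(450,411)); out=np.zeros((411,800,3),np.uint8); out[:,:450]=o; out[:350,450:]=cv2.resize(f,(350,350),interpolation=2)
cv2.imwrite('pics/strips.png',cv2.cvtColor(out,4))
E
```

```text
[0.52340802 0.18806312 0.11420722] [0.05037888 0.24896785 0.72460424]
top0 pointer [array([34.6, 34.4]), array([34.7, 34.8]), array([35.1, 35.2])] rider [array([135.1, 135.2]), array([134.8, 134.8]), array([129.2, 126.8]), array([129.3, 127.2]), array([129.2, 128.8]), array([129.3, 128.8])]
side0 pointer [array([35. , 35.2]), array([34.9, 35.2]), array([43.3, 43.6])] rider [array([142.7, 143.2]), array([142.5, 142.8]), array([142.8, 143.2]), array([134.2, 136. ]), array([133.7, 130.8]), array([133.5, 131.2])]
side1 pointer [array([35. , 35.2]), array([34.8, 34.8]), array([40.8, 43.6])] rider [array([142.6, 143.2]), array([142.7, 142.8]), array([142.2, 143.2]), array([134.3, 136. ]), array([133.8, 137.6]), array([133.2, 131.2])]
```

View pics/strips.png

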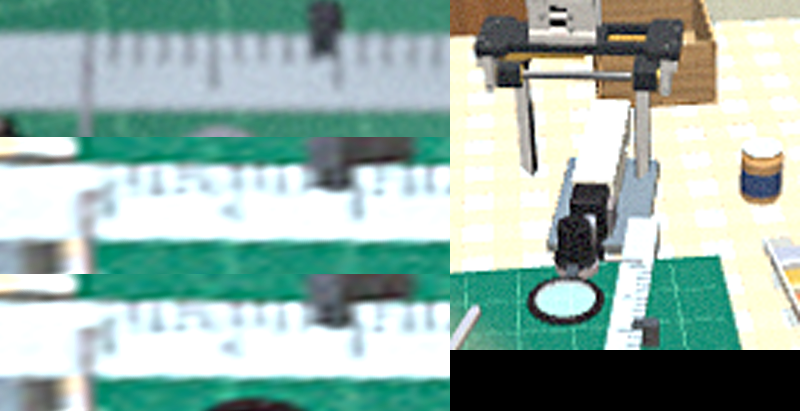

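Head straddled; the side crop has the fingers either side of the block. The pointer is at about 34.8 mm and the rider centre at about 129.6 mm in base x, so the draw is about 95 mm. Descend and squeeze.

Request:
{"method": "apply_moves", "body": {"moves": [[[-0.5,0,-20],0,1],[[-0.5,0,-40],0,1],[[-0.5,0,-55],0,1],[[-0.5,0,-66],0,1],[[-0.5,0,-66],0,1],[[-0.5,0,-66],0,0],[[-0.5,0,-66],0,0],[[-0.5,0,-66],0,0],[[-0.5,0,-66],0,0],[[-0.5,0,-66],0,0],[[-0.5,0,-66],0,0],[[-0.5,0,-66],0,0],[[-0.5,0,-66],0,0],[[-0.5,0,-66],0,0],[[-0.5,0,-66],0,0],[[-0.5,0,-66],0,0]], "grip_force": 35}}

```text
time: 10.63
tcp_pos: [0.5236, 0.188, 0.0484]
ee_rot: [[0.985, -0.171, 0.0], [-0.171, -0.985, 0.001], [0.0, -0.001, -1.0]]
force: [6.1, 0.9, -0.2]
opening: 0.0343
```

Opening is 34.3 mm, so the button is fully in. Draw about 85 mm gently.

Request:
{"method": "apply_moves", "body": {"moves": [[[-1,-8,0],0,0],[[-2.8,-18,0],0,0],[[-4.9,-30,0],0,0],[[-7,-42,0],0,0],[[-9.1,-54,0],0,0],[[-11.3,-66,0],0,0],[[-13,-76,0],0,0],[[-14.3,-83.7,0],0,0],[[-14.3,-83.7,0],0,0],[[-14.3,-83.7,0],0,0]]}}

```text
time: 11.47
tcp_pos: [0.5085, 0.104, 0.0484]
ee_rot: [[0.985, -0.171, -0.001], [-0.171, -0.985, 0.002], [-0.001, -0.001, -1.0]]
force: [-3.9, 5.0, 3.6]
opening: 0.0336
```

```bash
cat > chk.py <<'E'
from h import *
import sys
T=np.mean([ctrl.get_image('top')[0] for _ in range(6)],0).astype(np.float32); S=np.mean([ctrl.get_image('side')[0] for _ in range(6)],0).astype(np.float32)
st=ctrl.sense(); print(st['time'],st['tcp_pos'],st['force'],st['opening'])
big=lambda n,I: cv2.resize(strip(I,n)[:,200:],(500,280),interpolation=2)
o=np.zeros((600,800,3),np.float32); o[:280,:500]=big('top',T); o[300:580,:500]=big('side',S)
o[:280,510:800]=cv2.resize(T[170:240,185:257],(290,280),interpolation=2); o[300:580,510:800]=cv2.resize(S[150:220,230:302],(290,280),interpolation=2)
cv2.imwrite(f'pics/{sys.argv[1]}.png',cv2.cvtColor(np.clip(o*1.6,0,255).astype(np.uint8),4)); np.savez('avg.npz',T=T,S=S)
for n,I in(('top',T),('side',S)):
    R=strip(I,n); print(n,[np.round(dark(R,y,y+.003,.105,.148),1) for y in(.026,.034,.037,.04,.043,.046,.05,.055)])
E
python3 chk.py draw1
```

```text
12.0667 [0.50859798 0.10446741 0.04839885] [-2.7173732   5.18423637  4.25050896] 0.033820078078792434
top [array([  nan, 105.2]), array([119.3, 119.2]), array([120.7, 119.6]), array([127.5, 134.8]), array([129.4, 135.2]), array([128.4, 135.2]), array([128.9, 125.6]), array([129.3, 129.2])]
side [array([108.8, 108.8]), array([119.3, 118.8]), array([119.4, 119.2]), array([124.1, 118.8]), array([128.7, 119.2]), array([129.1, 119.2]), array([126.3, 120.8]), array([133.3, 130.8])]h.py:32: RuntimeWarning: invalid value encountered in scalar divide
  g=R.mean(2)[int((.075-y1)/.0004):int((.075-y0)/.0004)].mean(0); k=(X[0]>lo)&(X[0]<hi); x=X[0][k]; w=np.clip(np.median(g[k])-g[k]-8,0,None); return (w*x).sum()/w.sum()*1000, x[w.argmax()]*1000
```

View pics/draw1.png

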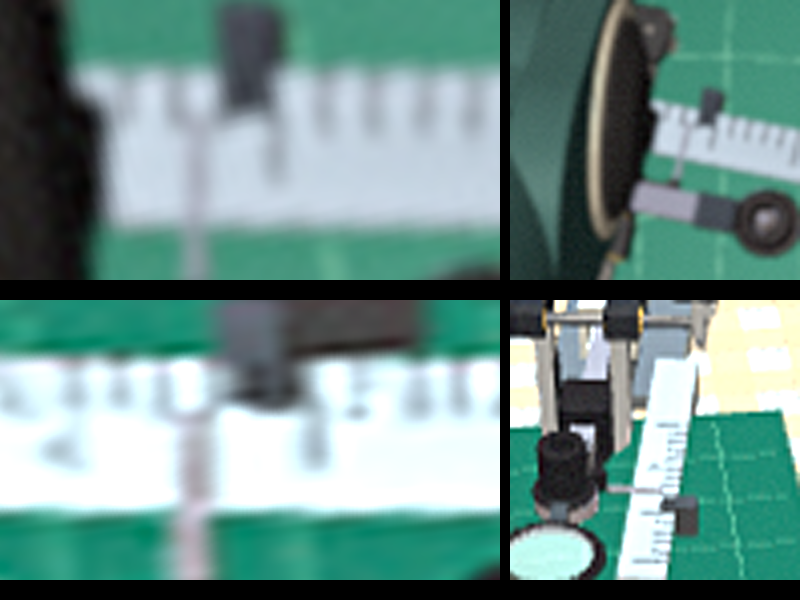

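Both strips (0.2 mm per px, starting at 80 mm) show the pointer at about px 197 → 119.4 mm, left of the rider at px 222–275 → about 129.5 mm. I'll check the rider's profile numerically for the ridge.

```bash
python3 - <<'E'
from h import *
z=np.load('avg.npz')
for n,I in(('top',z['T']),('side',z['S'])):
    R=strip(I,n).mean(2)
    print(n,'x',[int(v) for v in np.arange(118,148,1.2)])
    for y in(.070,.067,.064,.061,.058,.055,.052,.049):
        i=int((.075-y)/.0004); print(y,R[i-3:i+3].mean(0)[295:370:3].astype(int))
D=np.mean([ctrl.get_image('top')[1] for _ in range(8)],0)
W=b+np.array([[x,y] for y in(.066,.062,.058,.054) for x in np.arange(.122,.140,.0015)])@np.array([ex,ey])
uv=proj('top',np.c_[W,np.full(len(W),.035)]).round().astype(int); print((pts('top',uv,D)[:,2].reshape(4,-1)*1000).round())
E
```

```text
top x [118, 119, 120, 121, 122, 124, 125, 126, 127, 128, 130, 131, 132, 133, 134, 136, 137, 138, 139, 140, 142, 143, 144, 145, 146]
0.07 [70 70 68 65 59 55 51 49 48 48 49 47 45 42 42 48 58 67 71 74 73 72 71 71
 71]
0.067 [69 69 69 65 60 54 51 48 47 47 47 45 42 39 38 46 58 71 77 79 76 72 71 70
 70]
0.064 [72 73 72 69 63 57 52 48 47 47 46 44 41 39 42 49 62 73 80 81 79 74 71 71
 71]
0.061 [ 96 100  98  93  82  70  56  49  44  44  44  44  47  55  67  79  92 101
 104 103  97  89  84  86  91]
0.058 [125 131 131 124 109  87  65  49  43  39  41  45  53  70  89 109 122 131
 132 129 123 114 109 110 116]
0.055 [128 135 135 125 111  87  68  51  46  44  47  52  55  69  89 112 126 135
 138 134 127 118 114 116 123]
0.052 [116 120 120 114 105  95  87  85  88  92  94  95  92  90  97 109 121 129
 135 133 126 117 112 114 121]
0.049 [113 113 113 114 115 115 117 121 125 129 129 128 121 113 109 111 119 127
 133 134 129 123 118 119 123]
side x [118, 119, 120, 121, 122, 124, 125, 126, 127, 128, 130, 131, 132, 133, 134, 136, 137, 138, 139, 140, 142, 143, 144, 145, 146]
0.07 [60 62 63 65 65 66 66 67 68 69 68 
[... 329 characters left out ...]
79 168 152 134 123 115 105  88  71  58  47  42  45  49  51  46  41  46
  63  85 111 139 161 174 181]
0.055 [177 166 149 130 116 108 100  85  73  60  50  45  46  49  50  48  49  56
  71  86 101 121 141 158 170]
0.052 [128 120 115 117 132 153 174 183 179 169 154 142 138 135 134 135 137 140
 136 129 124 124 132 145 157]
0.049 [126 122 123 130 144 160 176 188 192 190 187 187 190 191 189 183 176 166
 152 139 127 123 132 150 168]
[[  2.  36.  37.  37.  37.  37.  36.  36.  36.  20.   0.   0.   2.]
 [ 36.  35.  35.  37.  37.  36. 159.  36.  32.  13.  13.   1.   1.]
 [ 34.  34.  34. 160. 160.  34.  34.  34.  30.  30.  30.  30.  29.]
 [ 30.  35.  34.  34.  37.  35.  36.  34.  34.  30.  30.  31.  30.]]
```

The rider centre from the top edges, the inner bar and the side edge comes to 129.0–129.5, against the pointer at 119.3. So about 9.8 mm more along the arm.

Request:
{"method": "apply_moves", "body": {"moves": [[[-0.7,-4,0],0,0],[[-1.2,-7,0],0,0],[[-1.5,-9,0],0,0],[[-1.6,-9.8,0],0,0],[[-1.6,-9.8,0],0,0],[[-1.6,-9.8,0],0,0]]}}

```text
time: 12.97
tcp_pos: [0.5068, 0.0947, 0.0484]
ee_rot: [[0.985, -0.17, -0.001], [-0.17, -0.985, 0.002], [-0.002, -0.002, -1.0]]
force: [-1.1, 4.7, 1.9]
opening: 0.0335
```

```bash
python3 chk.py draw2 2>/dev/null; python3 - <<'E'
from h import *
z=np.load('avg.npz')
print('x',[int(v) for v in np.arange(118,148,1.2)])
for n,I in(('top',z['T']),('side',z['S'])):
    R=strip(I,n).mean(2)
    for y in(.064,.055,.049,.044,.04,.036,.027):
        i=int((.075-y)/.0004); print(n,y,R[i-3:i+3].mean(0)[295:370:3].astype(int))
E
```

```text
13.5667 [0.50688478 0.09491772 0.0484115 ] [-2.07597283  3.77264532  2.33543871] 0.03379928283006523
top [array([108.8, 108.8]), array([109.4, 107.6]), array([108.7, 107.2]), array([109.2, 106.8]), array([109.1, 107.6]), array([108.5, 107.2]), array([109.7, 106.4]), array([120. , 105.2])]
side [array([117.8, 118. ]), array([129. , 129.6]), array([129. , 129.6]), array([132.1, 129.2]), array([134.2, 129.2]), array([134.6, 129.2]), array([133.5, 130.4]), array([133.5, 137.6])]
x [118, 119, 120, 121, 122, 124, 125, 126, 127, 128, 130, 131, 132, 133, 134, 136, 137, 138, 139, 140, 142, 143, 144, 145, 146]
top 0.064 [72 73 72 69 64 58 52 48 46 46 46 45 41 39 41 47 60 72 80 82 79 74 70 70
 71]
top 0.055 [132 138 137 126 111  88  68  52  48  47  48  52  57  71  90 112 126 135
 137 133 126 118 114 116 123]
top 0.049 [133 135 134 130 123 118 112 110 109 111 114 116 115 110 108 111 119 127
 132 133 129 123 119 119 122]
top 0.044 [136 135 135 135 134 133 130 125 119 116 118 118 116 112 110 113 119 127
 131 133 132 132 132 132 131]
top 0.04 [136 135 135 134 135 135 130 124 117 115 116 120 119 116
[... 319 characters left out ...]
 44 50 54 58
 60]
side 0.055 [172 161 145 127 114 108 100  86  72  58  46  39  41  48  53  52  51  56
  71  86 102 122 142 158 169]
side 0.049 [180 181 181 178 170 160 150 139 130 125 127 139 160 182 196 197 187 171
 155 140 128 124 132 150 169]
side 0.044 [178 179 179 175 165 151 137 124 115 110 113 123 143 165 182 187 179 164
 149 135 123 119 126 143 162]
side 0.04 [178 178 180 178 169 156 141 127 116 110 110 118 136 158 178 188 186 178
 169 165 161 161 163 167 171]
side 0.036 [183 182 183 181 174 163 150 138 129 125 125 133 148 167 185 196 196 190
 184 182 180 180 180 181 182]
side 0.027 [ 50  54  63  75  88 102 113 121 121 112  97  80  67  61  61  61  62  66
  69  69  66  61  57  55  55]
```

View pics/draw2.png

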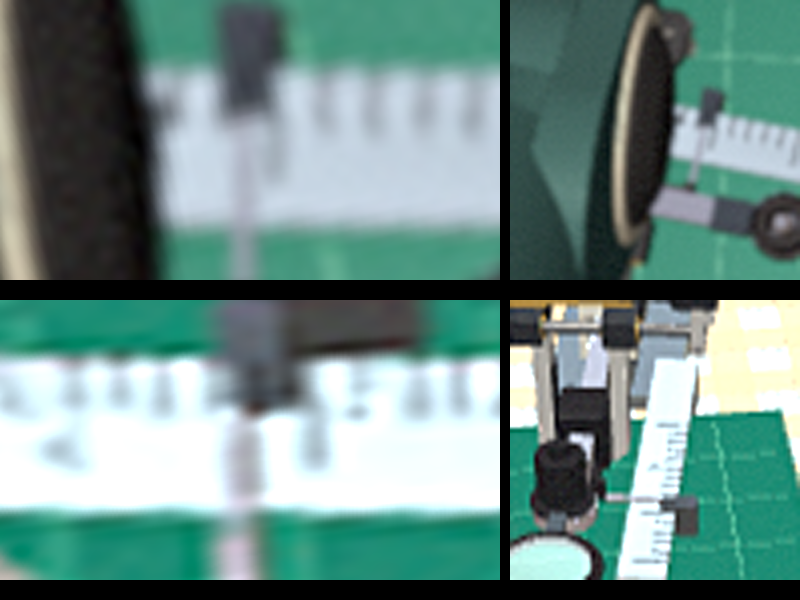

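Pointer and rider line up in both views: the pointer is at 128.7–129.0 mm and the rider at about 129.0 mm. The loupe is still seated, and the squeeze is holding at a 33.8 mm opening. Hand in.

```bash
python3 -c "
from rig import ctrl
print(ctrl.close_job())"
```

```text
the job is handed in; nothing more can be done
None
```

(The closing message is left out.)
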